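Fit the ring support to the lab stand

ROBOT

A 6-joint arm with a two-finger parallel gripper is mounted at the origin on the work surface. World frame = base frame: x ahead of the robot, y to its left, z up, the work surface at z = 0. Lengths are in m, angles in rad, forces in N, time in s.
With the tool pointing down it reaches from about 0.375 to 0.975 m from the base axis. Payload 3.8 kg.
Tool frame: the origin (TCP) lies at the very end of the fingers, on their centre line; the grasp point (between the pads) lies 19 mm behind it; z points along the fingers, y is the direction in which the jaws open and shut (so a half turn about z gives the same grasp; the last joint's range is limited). The gripper opens to 85 mm and grips with 20 to 120 N. Pads are 22 mm wide; open, the fingers measure 114 mm over their backs; the gripper's body (76 mm by 85 mm) begins 54 mm behind the grasp point. The pads swing forward as they close: fully open they stand 13 mm farther back than shut.
Start: joints at [1.253, 0.264, 1.604, -0, 1.274, -0.037], TCP at [0.187, 0.649, 0.231] pointing down, gripper open.
Joint ranges: [-2.63, 2.63], [-0.94, 2.18], [0.31, 2.57], [-1.31, 4.45], [0, 2.66], [-2.55, 2.55]. Speed limits (rad/s): [2.57, 2.57, 3.14, 3.14, 3.14, 3.14].

INTERFACE

Orientations are given as a 3x3 rotation matrix whose columns are the frame's x, y, z axes.
In Python, from station import sensors, eyes, robot gives the robot as it stands.
- The arm moves only by the tool move_arm, never from a script. Its argument "rows" is a list of rows, each an object of numbers: "x", "y", "z": the shift along the tool's x, y, z in m; "ax", "ay", "az": the turn, a rotation vector about the tool's x, y, z in degrees. In form: [{"x": .., "y": .., "z": .., "ax": .., "ay": .., "az": ..}, ...]. A call has 1 to 8 rows; each row shifts and turns the commanded pose from where the row before left it, along the tool's axes as they then stand; what a row does not reach is not made up. A row lasts 1/12 s, in which the tool goes at most 41.7 mm and 7.16 degrees, less where a joint would pass 70% of its speed; a pose out of reach is approached as far as the arm can. A call is refused whole if a number of a shift passes 0.0417 or a number of a turn 7.16, either way. A call with a gripper value outside its range is refused whole. "fingers" is the opening in per cent of the stroke, from 0 (shut) to 100 (fully open), set as the call begins (left out, the last holds). The fingers move at their own pace and stop on an object; "grip_force" is the grip in N (left out, the last holds). Time passes only in rows, so rows that do not move let the fingers close. It gives the time, the measured TCP pose, the force and the opening at its end, in the units of the state.
- sensors.state(): the state, without advancing time (a new reading comes with each control period).
- eyes.camera(name): name is "side" or "top" or "wrist"; returns the picture (384x512x3 uint8, red, green, blue); there is no depth.
- eyes.camera_params(name): a dict with "mtx" (3x3 intrinsics, pixels), "D" ([k1, k2, p1, p2, k3] as OpenCV has them; the pictures are not rectified), "R" (3x3) and "t" (3): a world point X has camera coordinates R X + t. Camera axes: x right, y down, z forward; pixel columns grow to the right and rows downward; lengths in m; the calibration is good to about 2 mm. A picture is of the moment at which its call begins: read the wrist's pose just before it. camera_params takes no time and is no camera call; for the wrist camera it gives the pose at the moment of the call.
- robot.sign_off(): hands the job in, once; it reports no verdict.
The state is a dict: "time": time; "joint_pos": joint angles; "joint_velocities": joint speeds; "joint_torque": joint torques, N m; "position": TCP position; "eef_rot": TCP orientation; "ft_force": force on the tool from outside, world axes, zero at the start; "moment": the same for the moment, N m; "width": finger opening in m.
Only numpy, scipy, OpenCV 4.12 (cv2) and the standard library are available. Lean on these libraries where they do the work, as an engineer would, in place of code of your own. Each camera call takes 0.05 s, during which the arm holds its last target. There are 200 camera calls.

TASK

The ring support lies with its green ring end under the clear bench riser. Fit it to the stand: pass its plain rod end through the hole in the blue boss head, from the side where the beaker stands, fully home until the brass stop bar rests against the boss, and leave the ring level above the beaker. Leave the beaker and everything else standing where it is.

Things in the scene. Friction and masses are not known exactly. Their poses are not given: they have to be found in the camera images.
- ring_support: ring support, 0.16 to 0.28 kg, 198 long: steel rod 12 thick, brass stop bar (30 wide, 16 high) across it, green ring at one end. Origin on the rod's axis, mid-handle, about the centre of mass; +x to the plain end, z up. Plain rod x = 46 to 101 mm, stop bar 38 to 46, handle -37 to 38, ring -97 to -37. Lying on ring and bar, the rod's axis is 8 mm above the bench
- rod_tip (a point): tip of the ring support's plain rod end, on the axis, 101 mm from its origin; the last 5 mm taper. At the start only some 50 to 65 mm of the plain end sticks out from under the riser's front edge
- rod_stop (a point): centre of the stop bar's face that looks to the plain end (x = 46 mm on the ring support)
- ring_center (a point): centre of the green ring: outside diameter 60, hole 48, 16 mm high; 67 mm from the ring support's origin
- stand: fixed stand: grey base plate (x -205 to 45, y -65 to 65, 12 mm high), steel post 12 mm thick at x = 0, y = 27 mm, 186 mm high, and on it a blue boss head (x -18 to 18, y -18 to 38, 34 mm high). Origin on the bench straight below the middle of the hole, which runs along x through the boss, 14.5 mm in diameter, its axis 130 mm above the bench. The rod goes in from the -x (beaker) side
- boss_mouth (a point): centre of the hole's mouth, on the boss's -x face (the side of the beaker), with a 2 mm chamfer; axes as the stand's
- boss_exit (a point): centre of the hole's other end, on the boss's +x face, 36 mm further; axes as the stand's
- beaker: loose glass beaker, 60 mm across at the rim, 65 mm high, standing on the stand's base plate under the place of the ring (131 mm before the middle of the hole). Origin at the centre of its underside
- riser: fixed low bench riser: clear top 170 (x) x 240 (y) mm, underside 50 and upper side 56 mm above the bench, blue side walls 6 mm thick along its two ends in y; open at the front (-x) and the back. Origin on the bench below its centre; the front edge is at x = -85 mm
- jar: amber jar, 48 mm across, 75 mm high, on the riser; origin at its underside
- tip_box: orange box 60 x 90 x 45 mm, on the riser; origin at its underside
- reagent: amber jar with red cap, 60 mm across, 85 mm high, on the bench; origin at its underside
- mug: blue-white cup, 80 mm across, 85 mm high, on the bench; origin at its underside
- cream_jar: white jar with blue cap, 70 mm across, 70 mm high; origin at its underside

How it is judged:
By the outcome, as a careful person would: the job done as asked, in the order asked, and still so for the second after the job is handed in, with the robot touching nothing.
It also fails if it takes over 54 s, if anything falls off the work surface, if the arm or the gripper's body presses on something with over 40 N, if the wrist force passes 120 N, or if a joint passes its speed limit or range.

## Working session

There is one attempt and no reset: what is moved stays moved. The work goes in short steps, Python scripts to look and compute and a tool call to move; the robot and the scene stay as the last step left them, time stands still between calls to the robot, and variables do not carry over. Pictures are saved under pics/ and viewed, about 8 in all and at most 12, crops included, and the job is handed in when it is done.

Besides the shell and the picture viewer there is one more tool, called after "Request:" as name([rows], argument=value, ...), one row to a line, values as JSON. move_arm: Moves the arm, as the interface text tells. Its arguments: {"type":"object","properties":{"rows":{"type":"array","items":{"type":"object","properties":{"x":{"type":"number"},"y":{"type":"number"},"z":{"type":"number"},"ax":{"type":"number"},"ay":{"type":"number"},"az":{"type":"number"}}}},"fingers":{"type":"number"},"grip_force":{"type":"number"}},"required":["rows"]}

```bash
ls; mkdir -p pics
python3 - <<'E'
from station import sensors, eyes, robot
import cv2,numpy as np
ims=[]
for n in ("side","top","wrist"):
    im=eyes.camera(n); cv2.imwrite(f"pics/{n}0.png",im[...,::-1]); 
    p=eyes.camera_params(n); print(n,p)
    ims.append(im[...,::-1])
print(sensors.state())
E
```

```text
pics
side {'mtx': array([[452.93253365,   0.        , 250.80639176],
       [  0.        , 452.93253365, 194.57397499],
       [  0.        ,   0.        ,   1.        ]]), 'D': array([0.05257131, 0.        , 0.        , 0.        , 0.        ]), 'R': array([[ 0.77740395, -0.62894664,  0.00832061],
       [-0.40353121, -0.50884117, -0.76042306],
       [ 0.48249939,  0.58779826, -0.64937473]]), 't': array([-0.41965741,  0.30728158,  1.0964468 ])}
top {'mtx': array([[490.32957227,   0.        , 264.39436538],
       [  0.        , 490.32957227, 187.82456222],
       [  0.        ,   0.        ,   1.        ]]), 'D': array([-0.06243145,  0.        ,  0.        ,  0.        ,  0.        ]), 'R': array([[-0.0158441 , -0.99985013, -0.00697781],
       [-0.99633024,  0.01637462, -0.08401149],
       [ 0.08411316,  0.00562112, -0.99644035]]), 't': array([0.03427419, 0.56223967, 1.74660127])}
wrist {'mtx': array([[313.92494479,   0.        , 252.47364699],
       [  0.        , 313.92494479, 194.06651185],
       [  0.        ,   0.        ,   1.        ]]), 'D': array([-0.08344466,  0.     
[... 341 characters left out ...]
931067e-05,
        1.27369505e+00, -3.69078734e-02]), 'joint_velocities': array([ 0.00066809, -0.00185663, -0.00341637,  0.0020363 , -0.00349662,
       -0.00062722]), 'joint_torque': array([ 4.72297816e-04, -5.15906096e+01, -3.67958021e+01,  4.70706652e-05,
        8.01861665e-03,  2.31093310e-05]), 'position': array([0.18687659, 0.64799248, 0.23022322]), 'eef_rot': array([[-9.60831415e-01,  2.77132930e-01, -5.74841939e-04],
       [ 2.77133514e-01,  9.60829917e-01, -1.69876427e-03],
       [ 8.15418124e-05, -1.79153405e-03, -9.99998392e-01]]), 'ft_force': array([ 0.51127055,  0.16001454, -0.13936355]), 'moment': array([-0.01320385,  0.02821533, -0.01727773]), 'width': 0.08490755787709259}
```

View pics/side0.png

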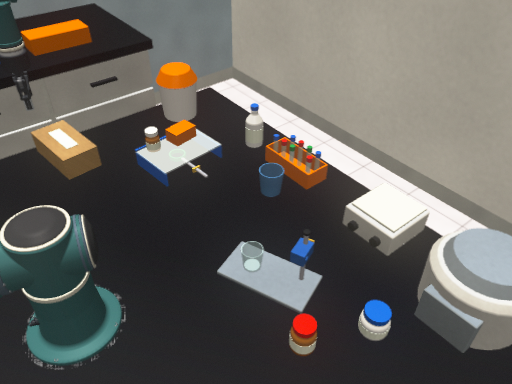

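View pics/top0.png

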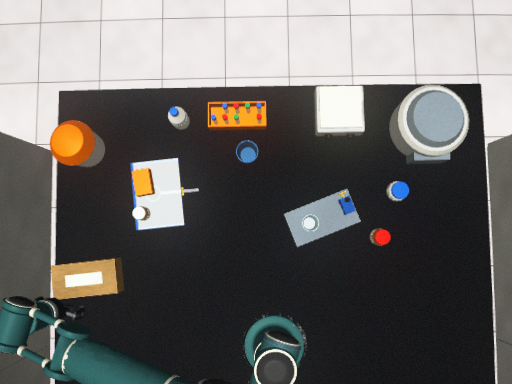

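The side and top views show the ring support's rod protruding from the riser toward image right: bar at about (182,191) and tip at about (198,190) in top, tip at about (206,176) in side. The boss is at about (347,205) and the beaker at about (311,223) in top. Next I'll measure these.

```bash
cat > h.py <<'E'
from station import sensors, eyes, robot
import cv2,numpy as np
def ray(p,uv):
    n=cv2.undistortPoints(np.array([[uv]],float),p["mtx"],p["D"]).ravel()
    d=p["R"].T@np.array([n[0],n[1],1]); return -p["R"].T@p["t"], d/np.linalg.norm(d)
def onz(p,uv,z):
    c,d=ray(p,uv); return c+d*(z-c[2])/d[2]
def two(p,a,q,b):
    c,d=ray(p,a); e,f=ray(q,b)
    s=np.linalg.lstsq(np.c_[d,-f],e-c,rcond=None)[0]
    A,B=c+d*s[0],e+f*s[1]; return (A+B)/2,np.linalg.norm(A-B)
def proj(p,X):
    return cv2.projectPoints(np.array(X,float).reshape(-1,1,3),cv2.Rodrigues(p["R"])[0],p["t"],p["mtx"],p["D"])[0].reshape(-1,2)
def blobs(im,lo,hi,roi=None,amin=3):
    m=cv2.inRange(cv2.cvtColor(im,cv2.COLOR_RGB2HSV),np.array(lo),np.array(hi))
    if roi: k=np.zeros_like(m); x0,y0,x1,y1=roi; k[y0:y1,x0:x1]=1; m=m*k
    n,l,s,c=cv2.connectedComponentsWithStats(m)
    return [(c[i].round(1),s[i].tolist()) for i in range(1,n) if s[i][4]>=amin],m
E
python3 - <<'E'
from h import *
t=cv2.imread("pics/top0.png")[...,::-1].copy(); s=cv2.imread("pics/side0.png")[...,::-1].copy()
P=eyes.camera_params("top");Q=eyes.camera_params("side")
for nm,im,rois,p in (("top",t,((275,180,365,250),(125,150,210,235)),P),("side",s,((210,220,330,310),(130,120,225,190)),Q)):
    print(nm,"blue",blobs(im,(105,150,60),(125,255,255),rois[0],20)[0])
    print("blue walls",blobs(im,(105,150,60),(125,255,255),rois[1],6)[0])
    print("brass",blobs(im,(18,90,80),(35,255,255),rois[1],2)[0])
    m=blobs(im,(90,10,100),(125,120,230),rois[0],300)[1]
    c=max(cv2.findContours(m,0,2)[0],key=cv2.contourArea); b=cv2.boxPoints(cv2.minAreaRect(c))
    W=np.array([onz(p,u,.012) for u in b]); print("plate",b.round(1).tolist(),W.round(4).tolist(),[np.linalg.norm(W[i]-W[i-1]).round(3) for i in range(4)])
a=cv2.resize(t[150:240,120:220],None,fx=4,fy=4,interpolation=2);b=cv2.resize(t[175:255,275:375],None,fx=4,fy=4,interpolation=2)
c=cv2.resize(s[115:195,125:225],None,fx=4,fy=4,interpolation=2);d=cv2.resize(s[225:315,215:335],None,fx=4,fy=4,interpolation=2)[:,:400]
d=cv2.resize(s[225:305,225:325],None,fx=4,fy=4,interpolation=2)
a=cv2.resize(t[155:235,120:220],None,fx=4,fy=4,interpolation=2)
cv2.imwrite("pics/crop.png",np.vstack([np.hstack([a,b]),np.hstack([c,d])])[:600,:,::-1])
E
```

```text
top blue [(array([346.7, 205.8]), [339, 197, 16, 17, 157])]
blue walls [(array([130.9, 165.9]), [130, 163, 3, 7, 12]), (array([133.4, 195.1]), [132, 181, 4, 27, 42]), (array([136. , 224.2]), [135, 219, 3, 11, 20])]
brass [(array([141.6, 181.7]), [133, 168, 19, 28, 379]), (array([182.4, 190.8]), [181, 187, 4, 9, 24])]
plate [[283.3999938964844, 213.39999389648438], [347.20001220703125, 187.89999389648438], [360.3999938964844, 221.0], [296.6000061035156, 246.60000610351562]] [[0.4695, -0.042, 0.012], [0.5584, -0.2757, 0.012], [0.4374, -0.3203, 0.012], [0.3496, -0.0874, 0.012]] [np.float64(0.128), np.float64(0.25), np.float64(0.129), np.float64(0.249)]
side blue [(array([301.4, 251.3]), [291, 238, 23, 28, 385])]
blue walls [(array([162.5, 137. ]), [160, 136, 6, 3, 10]), (array([139.4, 147.6]), [135, 145, 11, 6, 20]), (array([217.5, 151.5]), [212, 147, 10, 10, 55]), (array([152.1, 170. ]), [136, 154, 32, 32, 295])]
brass [(array([173.9, 125. ]), [171, 124, 6, 3, 7]), (array([183. , 125.5]), [183, 125, 1, 2, 2]), (array([192. , 124.5]), [192, 124, 1, 2, 2]), (array([178.3, 127. ]), [178, 126, 2, 3, 3]), (array([190. , 126.5]), [190, 126, 1, 2, 2]), (array([170.2, 129. ]), [170, 128, 2, 3, 4]), (array([183.5, 128. ]), [183, 128, 2, 1, 2]), (array([173. , 131.5]), [173, 131, 1, 2, 2]), (array([176.2, 133.5]), [175, 133, 3, 2, 4]), (array([195.3, 168.3]), [192, 165, 9, 8, 34])]
plate [[216.1999969482422, 271.79998779296875], [233.3000030517578, 234.60000610351562], [322.1000061035156, 275.5], [305.0, 312.70001220703125]] [[0.3474, -0.0917, 0.012], [0.466, -0.0107, 0.012], [0.5583, -0.2756, 0.012], [0.4424, -0.3303, 0.012]] [np.float64(0.257), np.float64(0.144), np.float64(0.281), np.float64(0.128)]
```

View pics/crop.png

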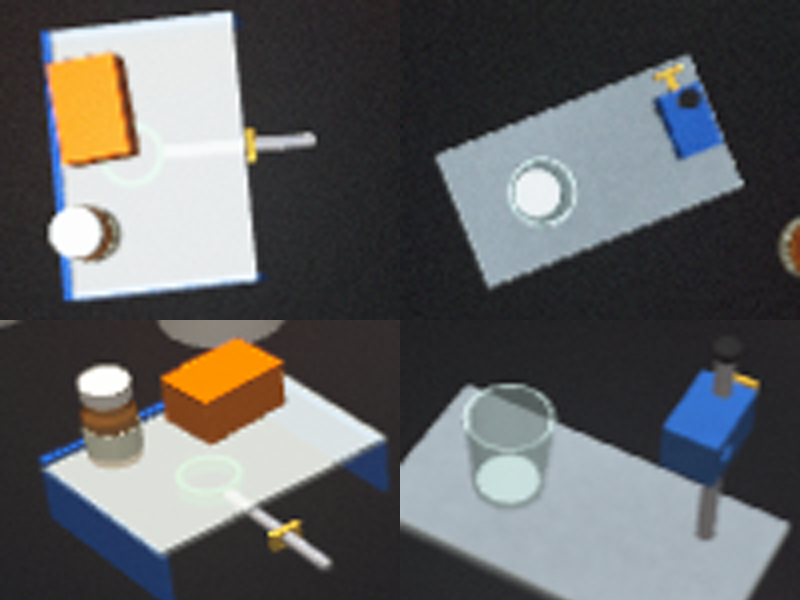

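The crops agree with the plate dimensions (250 x 129 mm measured). They show the rod tip at about (198.7,189.7) and the bar at about (182.8,191.3) in top, and the post and boss standing clear on the plate.

```bash
cat >> h.py <<'E'
from scipy.spatial.transform import Rotation as Ro
def goal(X,yaw_dir):
    """shift in tool axes and turn (deg) to put TCP at X, pointing down, tool x along +-yaw_dir"""
    s=sensors.state(); R=s["eef_rot"]; d=np.array([*yaw_dir[:2],0]);d/=np.linalg.norm(d)
    for sg in (1,-1):
        z=np.array([0,0,-1.]);x=sg*d;T=np.c_[x,np.cross(z,x),z]
        print("shift mm",(R.T@(X-s["position"])*1e3).round(1),"turn",np.degrees(Ro.from_matrix(R.T@T).as_rotvec()).round(2))
E
python3 - <<'E'
from h import *
P=eyes.camera_params("top");Q=eyes.camera_params("side")
tip,e=two(P,(198.7,189.7),Q,(207,176)); print("tip",tip,e, onz(P,(198.7,189.7),.01),onz(Q,(207,176),.01))
bar=onz(P,(182.8,191.3),.014);print("bar top",bar,"side",onz(Q,(195.6,168.3),.01), two(P,(182.8,191.3),Q,(195.6,168.3)))
# riser front edge corners on top (crop px /4)
for u in ((234/4+120,12/4+155),(257/4+120,277/4+155)): print("riser",onz(P,u,.056))
O=np.array([.482,-.2562,.13]);ex=np.array([.354,-.935,0]);ey=np.array([.935,.354,0])
B=[O+a*ex+b*ey+np.array([0,0,.017]) for a,b in ((-.018,-.018),(.018,-.018),(.018,.038),(-.018,.038))]
print("boss top proj top",proj(P,B).round(1).tolist(),"side",proj(Q,B).round(1).tolist())
print("beaker",onz(P,(410/4-0+275-0,0),0)[:0], "rim from top",onz(P,(275+542/4-100,175+190/4),.077),"exp",O-.131*ex)
goal(np.array([0.5,0.2,0.25]),(0.1,-1))
E
```

```text
tip [0.56237067 0.26377579 0.01072359] 0.0034976463094020197 [0.56095826 0.26482121 0.01      ] [0.56433223 0.26360475 0.01      ]
bar top [0.55573403 0.3223415  0.014     ] side [0.55816837 0.32270549 0.01      ] (array([0.55683108, 0.3223822 , 0.01075655]), np.float64(0.0019720138029576152))
riser [0.67203582 0.33036381 0.056     ]
riser [0.4354967  0.31023585 0.056     ]
boss top proj top [[345.6, 214.4], [355.5, 210.4], [349.1, 194.9], [339.3, 198.8]] side [[289.8, 251.5], [303.6, 257.4], [313.5, 242.4], [300.0, 236.9]]
beaker [] rim from top [ 0.43444906 -0.13368921  0.077     ] exp [ 0.435626 -0.133715  0.13    ]
shift mm [-425.  -343.7  -19.2] turn [-6.000e-02 -1.000e-01 -1.118e+02]
shift mm [-425.  -343.7  -19.2] turn [-9.00e-02  6.00e-02  6.82e+01]
```

Request:
move_arm([
  {"x":-0.035,"y":-0.0185,"z":0.0038},
  {"x":-0.035,"y":-0.0185,"z":0.0038},
  {"x":-0.035,"y":-0.0185,"z":0.0038},
  {"x":-0.035,"y":-0.0185,"z":0.0038},
  {"x":-0.035,"y":-0.0185,"z":0.0038},
  {"x":-0.035,"y":-0.0185,"z":0.0038},
  {"x":-0.035,"y":-0.0185,"z":0.0038},
  {"x":-0.035,"y":-0.0185,"z":0.0038},
])

```text
invalid input at $.rows[0]: expected keys x, y, z, ax, ay, az
```

Request:
move_arm([
  {"x":-0.035,"y":-0.0185,"z":0.0038},
  {"x":-0.035,"y":-0.0185,"z":0.0038},
  {"x":-0.035,"y":-0.0185,"z":0.0038},
  {"x":-0.035,"y":-0.0185,"z":0.0038},
  {"x":-0.035,"y":-0.0185,"z":0.0038},
  {"az":6.8},
  {"az":6.8},
  {"az":6.8},
])

```text
invalid input at $.rows[0]: expected keys x, y, z, ax, ay, az
```

Request:
move_arm([
  {"az":6.8},
  {"az":6.8},
  {"az":6.8},
  {"az":6.8},
  {"az":6.8},
  {"az":6.8},
  {"az":6.8},
  {},
])

```text
invalid input at $.rows[0]: expected keys x, y, z, ax, ay, az
```

Run:
```python
from h import *
s=sensors.state();print(s["position"],s["eef_rot"].round(3),s["joint_pos"].round(2),s["time"])
im=eyes.camera("wrist");cv2.imwrite("pics/w1.png",im[...,::-1])
W=eyes.camera_params("wrist");print("predicted tip,bar",proj(W,[[.562,.264,.008],[.5568,.3224,.01]]))
print(blobs(im,(18,90,80),(35,255,255),None,20)[0])
```

```text
[0.18687659 0.64799248 0.23022322] [[-0.961  0.277 -0.001]
 [ 0.277  0.961 -0.002]
 [ 0.    -0.002 -1.   ]] [ 1.25  0.26  1.61  0.    1.27 -0.04] 0.15
predicted tip,bar [[102.58224778 427.25746984]
 [130.20252401 422.52985069]]
[(array([283.5, 225.5]), [156, 138, 245, 175, 18489])]
```

View pics/w1.png

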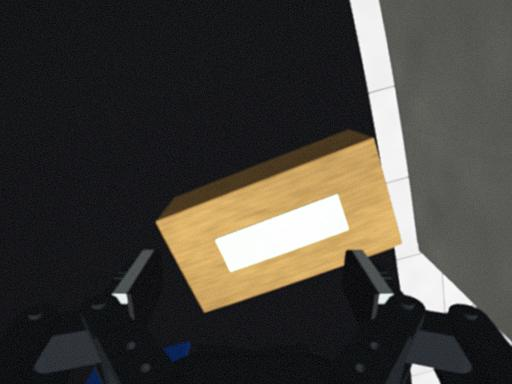

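The picture is from the unmoved start pose (it shows the brown box at about (280,225)), because every move row needs all six keys. I'll send the moves again.

Request:
move_arm([
  {"x":-0.035,"y":-0.0185,"z":0.0038,"ax":0,"ay":0,"az":0},
  {"x":-0.035,"y":-0.0185,"z":0.0038,"ax":0,"ay":0,"az":0},
  {"x":-0.035,"y":-0.0185,"z":0.0038,"ax":0,"ay":0,"az":0},
  {"x":-0.035,"y":-0.0185,"z":0.0038,"ax":0,"ay":0,"az":0},
  {"x":-0.035,"y":-0.0185,"z":0.0038,"ax":0,"ay":0,"az":0},
  {"x":-0.035,"y":-0.0185,"z":0.0038,"ax":0,"ay":0,"az":0},
  {"x":-0.035,"y":-0.0185,"z":0.0038,"ax":0,"ay":0,"az":0},
  {"x":-0.035,"y":-0.0185,"z":0.0038,"ax":0,"ay":0,"az":0},
])

```text
time: 0.87
position: [0.416, 0.4272, 0.2007]
eef_rot: [[-0.961, 0.277, 0.0], [0.277, 0.961, 0.0], [0.0, 0.0, -1.0]]
ft_force: [-0.1, 0.9, 0.0]
width: 0.0855
```

Request:
move_arm([
  {"x":-0.035,"y":-0.0185,"z":0.0038,"ax":0,"ay":0,"az":0},
  {"x":-0.035,"y":-0.0185,"z":0.0038,"ax":0,"ay":0,"az":0},
  {"x":-0.035,"y":-0.0185,"z":0.0038,"ax":0,"ay":0,"az":0},
  {"x":-0.035,"y":-0.0185,"z":0.0038,"ax":0,"ay":0,"az":0},
  {"x":-0.035,"y":-0.0185,"z":0.0038,"ax":0,"ay":0,"az":0},
  {"x":0,"y":0,"z":0,"ax":0,"ay":0,"az":6.8},
  {"x":0,"y":0,"z":0,"ax":0,"ay":0,"az":6.8},
  {"x":0,"y":0,"z":0,"ax":0,"ay":0,"az":6.8},
])

```text
time: 1.53
position: [0.5582, 0.2901, 0.1813]
eef_rot: [[-0.799, 0.601, -0.001], [0.601, 0.799, -0.0], [0.001, -0.001, -1.0]]
ft_force: [-0.4, 0.2, -0.2]
width: 0.0852
```

Request:
move_arm([
  {"x":0,"y":0,"z":0,"ax":0,"ay":0,"az":6.8},
  {"x":0,"y":0,"z":0,"ax":0,"ay":0,"az":6.8},
  {"x":0,"y":0,"z":0,"ax":0,"ay":0,"az":6.8},
  {"x":0,"y":0,"z":0,"ax":0,"ay":0,"az":6.8},
  {"x":0,"y":0,"z":0,"ax":0,"ay":0,"az":6.8},
  {"x":0,"y":0,"z":0,"ax":0,"ay":0,"az":6.8},
  {"x":0,"y":0,"z":0,"ax":0,"ay":0,"az":6.8},
  {"x":0,"y":0,"z":0,"ax":0,"ay":0,"az":0},
])

```text
time: 2.2
position: [0.5574, 0.2913, 0.1816]
eef_rot: [[-0.1, 0.995, -0.0], [0.995, 0.1, -0.0], [-0.0, -0.001, -1.0]]
ft_force: [0.2, -0.7, 0.1]
width: 0.0853
```

Run:
```python
from h import *
s=sensors.state();print(s["position"],s["eef_rot"].round(3),s["joint_pos"].round(2),s["time"])
im=eyes.camera("wrist");cv2.imwrite("pics/w1.png",im[...,::-1])
W=eyes.camera_params("wrist");print("predicted tip,bar",proj(W,[[.562,.264,.008],[.5568,.3224,.01]]))
print(blobs(im,(18,90,80),(35,255,255),None,20)[0])
goal(np.array([.5590,.290,.06]),(.09,-1))
```

```text
[0.55738901 0.29130093 0.18160926] [[-0.1    0.995 -0.   ]
 [ 0.995  0.1   -0.   ]
 [-0.    -0.001 -1.   ]] [0.44 0.21 1.76 0.   1.17 0.34] 2.2
predicted tip,bar [[255.18903223 198.29652453]
 [256.31612208 143.15955088]]
[(array([317.5,   8.5]), [256, 0, 133, 22, 2349]), (array([479.5, 283.2]), [461, 274, 51, 29, 205])]
shift mm [ -1.5   1.5 121.6] turn [-1.0000e-02 -4.0000e-02 -1.7909e+02]
shift mm [ -1.5   1.5 121.6] turn [-0.02  0.01  0.91]
```

View pics/w1.png

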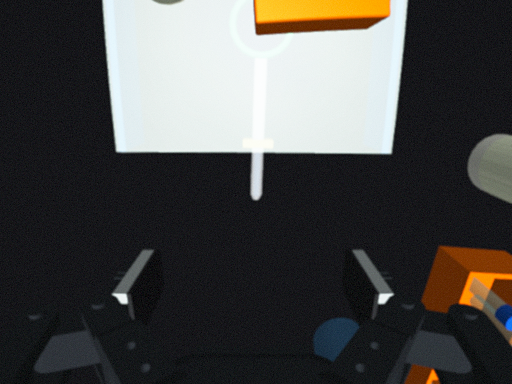

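View 5 (wrist): tip at (256,199), bar at (258,143), riser front edge at row 153, and the rod runs up to the ring junction near (261,58). I'll compute the axis from these.

Run:
```python
from h import *
im=cv2.imread("pics/w1.png")[...,::-1];W=eyes.camera_params("wrist")
g=im.astype(int).sum(2)
for r in (160,170,180,190,195,198,201,204): 
    c=np.where(g[r,235:280]>250)[0]+235; print(r,c.min() if len(c) else None,c.max() if len(c) else None)
c=np.where(g[150:215,256]>250)[0]+150;print("tip row",c.max())
for u in ((257,162),(256,199.5),(258,143),(261,60)): print(u,onz(W,u,.008).round(4))
print("riser edge",onz(W,(117,152),.056),onz(W,(392,153),.056))
```

```text
160 251 263
170 251 262
180 250 262
190 250 261
195 251 261
198 252 259
201 None None
204 None None
tip row 200
(257, 162) [0.5596 0.303  0.008 ]
(256, 199.5) [0.563  0.2628 0.008 ]
(258, 143) [0.5585 0.3225 0.008 ]
(261, 60) [0.5527 0.401  0.008 ]
riser edge [0.43537928 0.30909686 0.056     ] [0.67449938 0.33355877 0.056     ]
```

Request:
move_arm([
  {"x":0,"y":0,"z":0.03,"ax":0,"ay":0,"az":1.5},
  {"x":-0.0106,"y":0.0035,"z":0.035,"ax":0,"ay":0,"az":0},
  {"x":0,"y":0,"z":0.035,"ax":0,"ay":0,"az":0},
  {"x":0,"y":0,"z":0.03,"ax":0,"ay":0,"az":0},
  {"x":0,"y":0,"z":0.02,"ax":0,"ay":0,"az":0},
  {"x":0,"y":0,"z":0,"ax":0,"ay":0,"az":0},
], fingers=50)

```text
time: 2.75
position: [0.5574, 0.2789, 0.0259]
eef_rot: [[-0.08, 0.997, -0.01], [0.997, 0.08, -0.004], [-0.004, -0.01, -1.0]]
ft_force: [-2.0, -0.2, -0.5]
width: 0.0429
```

Request:
move_arm([
  {"x":0,"y":0,"z":0.015,"ax":0,"ay":0,"az":0},
  {"x":0,"y":0,"z":0.0085,"ax":0,"ay":0,"az":0},
  {"x":0,"y":0,"z":0,"ax":0,"ay":0,"az":0},
  {"x":0,"y":0,"z":0,"ax":0,"ay":0,"az":0},
])

```text
time: 3.08
position: [0.5621, 0.2812, 0.009]
eef_rot: [[-0.078, 0.997, 0.0], [0.997, 0.078, 0.0], [0.0, 0.0, -1.0]]
ft_force: [0.3, 0.7, -0.0]
width: 0.0427
```

Request:
move_arm([
  {"x":0,"y":0,"z":0,"ax":0,"ay":0,"az":0},
  {"x":0,"y":0,"z":0,"ax":0,"ay":0,"az":0},
  {"x":0,"y":0,"z":0,"ax":0,"ay":0,"az":0},
  {"x":0,"y":0,"z":0,"ax":0,"ay":0,"az":0},
  {"x":0,"y":0,"z":0,"ax":0,"ay":0,"az":0},
  {"x":0,"y":0,"z":0,"ax":0,"ay":0,"az":0},
  {"x":0,"y":0,"z":0,"ax":0,"ay":0,"az":0},
  {"x":0,"y":0,"z":0,"ax":0,"ay":0,"az":0},
], fingers=0, grip_force=40)

```text
time: 3.75
position: [0.5627, 0.2813, 0.0091]
eef_rot: [[-0.077, 0.997, 0.002], [0.997, 0.077, 0.001], [0.0, 0.002, -1.0]]
ft_force: [1.5, -1.1, 5.8]
width: 0.0081
```

Request:
move_arm([
  {"x":0,"y":0,"z":0,"ax":0,"ay":0,"az":0},
  {"x":0,"y":0,"z":0,"ax":0,"ay":0,"az":0},
  {"x":0,"y":0,"z":0,"ax":0,"ay":0,"az":0},
  {"x":0,"y":0,"z":0.003,"ax":0,"ay":0,"az":0},
  {"x":0,"y":0,"z":0.0035,"ax":0,"ay":0,"az":0},
  {"x":0,"y":0,"z":0,"ax":0,"ay":0,"az":0},
  {"x":0,"y":0,"z":0,"ax":0,"ay":0,"az":0},
], fingers=30)

```text
time: 4.33
position: [0.5612, 0.2808, 0.0011]
eef_rot: [[-0.077, 0.997, -0.001], [0.997, 0.077, -0.001], [-0.001, -0.001, -1.0]]
ft_force: [-0.4, 0.5, -0.4]
width: 0.0258
```

Request:
move_arm([
  {"x":0,"y":0,"z":0,"ax":0,"ay":0,"az":0},
  {"x":0,"y":0,"z":0,"ax":0,"ay":0,"az":0},
  {"x":0,"y":0,"z":0,"ax":0,"ay":0,"az":0},
  {"x":0,"y":0,"z":0,"ax":0,"ay":0,"az":0},
  {"x":0,"y":0,"z":0,"ax":0,"ay":0,"az":0},
  {"x":0,"y":0,"z":0,"ax":0,"ay":0,"az":0},
  {"x":0,"y":0,"z":0,"ax":0,"ay":0,"az":0},
], fingers=0, grip_force=40)

```text
time: 4.92
position: [0.562, 0.2811, 0.0019]
eef_rot: [[-0.077, 0.997, 0.0], [0.997, 0.077, 0.0], [0.0, 0.0, -1.0]]
ft_force: [0.5, 0.8, -0.0]
width: 0.0102
```

Request:
move_arm([
  {"x":-0.01,"y":0,"z":0,"ax":0,"ay":0,"az":0},
  {"x":-0.025,"y":0,"z":0,"ax":0,"ay":0,"az":0},
  {"x":-0.03,"y":0,"z":0,"ax":0,"ay":0,"az":0},
  {"x":-0.03,"y":0,"z":0,"ax":0,"ay":0,"az":0},
  {"x":-0.03,"y":0,"z":0,"ax":0,"ay":0,"az":0},
  {"x":-0.03,"y":0,"z":0,"ax":0,"ay":0,"az":0},
  {"x":-0.02,"y":0,"z":0,"ax":0,"ay":0,"az":0},
  {"x":0,"y":0,"z":0,"ax":0,"ay":0,"az":0},
])

```text
time: 5.58
position: [0.5751, 0.1022, 0.0018]
eef_rot: [[-0.074, 0.997, -0.001], [0.997, 0.074, -0.002], [-0.002, -0.001, -1.0]]
ft_force: [0.0, -0.5, 0.2]
width: 0.0098
```

Run:
```python
from h import *
s=sensors.state();print(s["position"],s["joint_pos"].round(2),s["time"],s["width"],s["ft_force"])
im=eyes.camera("top");cv2.imwrite("pics/t2.png",im[...,::-1]);P=eyes.camera_params("top")
im2=eyes.camera("wrist");cv2.imwrite("pics/w2.png",im2[...,::-1])
for c,_ in blobs(im,(18,90,80),(35,255,255),(160,150,260,240),6)[0]: print("brass",c,onz(P,c,.014))
W=eyes.camera_params("wrist");print([(c,a,onz(W,c,.014)) for c,a in blobs(im2,(18,90,80),(35,255,255),(150,0,360,384),20)[0]])
cv2.imwrite("pics/v2.png",np.hstack([cv2.resize(im2,(512,384)),cv2.resize(im[150:240,160:227],(286,384))])[...,::-1])
```

```text
[0.5750693  0.10223663 0.00181161] [ 0.13  0.34  1.98 -0.    0.83  0.06] 5.5833 0.009799489740447772 [ 0.04272847 -0.51145554  0.18798374]
[(array([252.9, 176.4]), [217, 162, 73, 28, 1648], array([0.57109563, 0.14791815, 0.014     ]))]
```

View pics/v2.png

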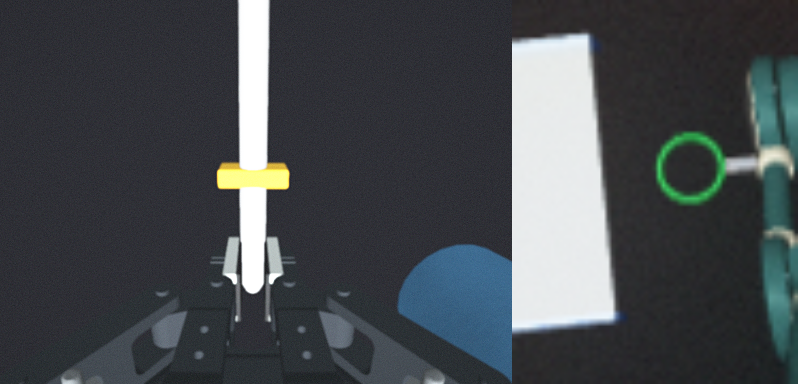

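View 6: the ring support is fully clear of the riser, with the ring free in the top crop, the bar at (253,176) and the tip at (253,290) in the wrist view. I'll release, rise and move back over the handle.

Request:
move_arm([
  {"x":0,"y":0,"z":0,"ax":0,"ay":0,"az":0},
  {"x":0,"y":0,"z":0,"ax":0,"ay":0,"az":0},
  {"x":0,"y":0,"z":0,"ax":0,"ay":0,"az":0},
  {"x":0,"y":0,"z":0,"ax":0,"ay":0,"az":0},
  {"x":0,"y":0,"z":-0.03,"ax":0,"ay":0,"az":0},
  {"x":0,"y":0,"z":-0.04,"ax":0,"ay":0,"az":0},
  {"x":0,"y":0,"z":-0.04,"ax":0,"ay":0,"az":0},
  {"x":0,"y":0,"z":0,"ax":0,"ay":0,"az":0},
], fingers=50)

```text
time: 6.35
position: [0.5817, 0.1083, 0.1212]
eef_rot: [[-0.078, 0.997, 0.015], [0.997, 0.078, 0.002], [0.001, 0.015, -1.0]]
ft_force: [1.3, -0.5, 1.2]
width: 0.0432
```

Run:
```python
from h import *
W=eyes.camera_params("wrist");s=sensors.state();im=eyes.camera("wrist");cv2.imwrite("pics/w3.png",im[...,::-1])
print(s["position"],s["time"])
b,m=blobs(im,(18,90,80),(35,255,255),(150,0,360,384),20);print([(c,a,onz(W,c,.014)) for c,a in b])
g,m=blobs(im,(50,90,40),(80,255,255),None,100)
for c,a in g: print("green",c,a,onz(W,(a[0]+a[2]/2,a[1]+a[3]/2),.012))
k=im.min(2)>150; print([(r,np.where(k[r,200:310])[0].min()+200,np.where(k[r,200:310])[0].max()+200) for r in range(60,384,20) if k[r,200:310].any()])
```

```text
[0.58169047 0.10829468 0.12122708] 6.35
[(array([227.7, 142.5]), [222, 136, 13, 15, 72], array([0.55945174, 0.14753446, 0.014     ])), (array([257.1, 142. ]), [251, 136, 12, 15, 82], array([0.58269217, 0.14967926, 0.014     ]))]
green [216.8  24.3] [201, 0, 36, 39, 168] [0.54759633 0.23732988 0.012     ]
green [242.3  16.7] [210, 0, 66, 29, 179] [0.56487829 0.24207676 0.012     ]
green [267.4  25.1] [247, 0, 38, 39, 173] [0.58193203 0.24001969 0.012     ]
[(60, np.int64(234), np.int64(251)), (80, np.int64(234), np.int64(250)), (100, np.int64(234), np.int64(250)), (120, np.int64(234), np.int64(250)), (140, np.int64(224), np.int64(261)), (160, np.int64(235), np.int64(250)), (180, np.int64(235), np.int64(250)), (200, np.int64(235), np.int64(250)), (240, np.int64(200), np.int64(309)), (260, np.int64(307), np.int64(309)), (280, np.int64(309), np.int64(309)), (300, np.int64(308), np.int64(309)), (320, np.int64(306), np.int64(309))]
```

View pics/w3.png

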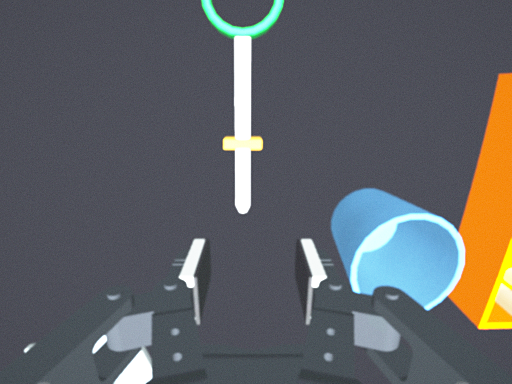

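View 7: tip at (242,213), bar at (242,143), ring edge at about row 37, all straight. The arm was still settling, so I'll re-measure at rest.

```bash
cat > m.py <<'E'
from h import *
for i in range(4): eyes.camera("wrist")
W=eyes.camera_params("wrist");s=sensors.state();im=eyes.camera("wrist");cv2.imwrite("pics/w4.png",im[...,::-1])
print(s["position"],s["time"],s["eef_rot"].round(3).tolist())
b,m=blobs(im,(18,90,80),(35,255,255),(150,60,360,230),20)
y,x=np.where(m);bar=(( x.min()+x.max())/2,(y.min()+y.max())/2);print("bar",bar,onz(W,bar,.012))
k=im.min(2)>150
A=[]
for r in range(50,240,10):
    c=np.where(k[r,200:300])[0]+200
    if 8<len(c)<25: A.append(onz(W,((c.min()+c.max())/2,r),.008))
A=np.array(A);d=np.polyfit(A[:,1],A[:,0],1);print("axis x = %.4f*y+%.4f"%tuple(d),A[0],A[-1],np.abs(np.polyval(d,A[:,1])-A[:,0]).max())
cc=int(bar[0]);t=np.where(k[160:235,cc])[0].max()+160;print("tip",t,onz(W,(cc,t),.008))
yb=onz(W,bar,.012)[1]; o=yb+.042; X=np.array([np.polyval(d,o+.005),o+.005,.06]);print("grasp",X)
goal(X,(d[0],1))
E
python3 m.py
```

```text
[0.5739082  0.10678832 0.11028449] 6.6 [[-0.078, 0.997, -0.003], [0.997, 0.078, -0.0], [-0.0, -0.003, -1.0]]
bar (np.float64(255.0), np.float64(143.5)) [0.57131387 0.14785577 0.012     ]
axis x = -0.0696*y+0.5816 [0.56633087 0.21535142 0.008     ] [0.57493568 0.09227804 0.008     ] 0.003249508493188835
tip 216 [0.5761883  0.08702406 0.008     ]
grasp [0.5680072  0.19485577 0.06      ]
shift mm [88.4  1.3 49.8] turn [-0.21  0.01  0.46]
shift mm [88.4  1.3 49.8] turn [-2.0000e-02 -3.3000e-01 -1.7954e+02]
```

Request:
move_arm([
  {"x":0.02,"y":0,"z":0,"ax":0,"ay":0,"az":0},
  {"x":0.03,"y":0,"z":0.01,"ax":0,"ay":0,"az":0.5},
  {"x":0.03,"y":0.001,"z":0.02,"ax":0,"ay":0,"az":0},
  {"x":0.01,"y":0,"z":0.02,"ax":0,"ay":0,"az":0},
  {"x":0,"y":0,"z":0,"ax":0,"ay":0,"az":0},
  {"x":0,"y":0,"z":0,"ax":0,"ay":0,"az":0},
  {"x":0,"y":0,"z":0,"ax":0,"ay":0,"az":0},
])

```text
time: 7.23
position: [0.5693, 0.1958, 0.0612]
eef_rot: [[-0.068, 0.998, -0.002], [0.998, 0.068, -0.001], [-0.001, -0.002, -1.0]]
ft_force: [0.1, 0.2, 0.7]
width: 0.0428
```

Run:
```python
from h import *
eyes.camera("wrist")
W=eyes.camera_params("wrist");s=sensors.state();im=eyes.camera("wrist");cv2.imwrite("pics/w5.png",im[...,::-1])
print(s["position"],s["time"],s["eef_rot"].round(3).tolist())
g,m=blobs(im,(50,90,40),(80,255,255),(100,0,420,300),30)
y,x=np.where(m);print(x.min(),x.max(),y.min(),y.max())
c,r=cv2.minEnclosingCircle(np.c_[x,y].astype(np.float32));print("ring",c,r,onz(W,c,.014),onz(W,(c[0]+r,c[1]),.014)-onz(W,(c[0]-r,c[1]),.014))
k=im.min(2)>150
for q in range(130,300,20):
    cc=np.where(k[q,200:310])[0]+200
    if len(cc): print(q,cc.min(),cc.max(),len(cc),onz(W,((cc.min()+cc.max())/2,q),.008))
```

```text
[0.57010682 0.19570366 0.06213784] 7.2833 [[-0.068, 0.998, 0.0], [0.998, 0.068, -0.0], [-0.0, 0.0, -1.0]]
199 301 69 171
ring (249.5, 120.70999908447266) 52.07057189941406 [0.56313992 0.25731843 0.014     ] [0.06196543 0.00416673 0.        ]
130 206 293 5 [0.56347861 0.25123475 0.008     ]
150 214 285 11 [0.56428738 0.23879564 0.008     ]
170 241 260 20 [0.56576196 0.22597165 0.008     ]
190 241 260 20 [0.56663937 0.21262666 0.008     ]
210 241 260 20 [0.56755103 0.19874697 0.008     ]
230 241 260 20 [0.56850104 0.18426972 0.008     ]
250 200 309 27 [0.57227335 0.1693121  0.008     ]
270 242 260 19 [0.57089094 0.15325133 0.008     ]
290 242 309 20 [0.5898858  0.13768687 0.008     ]
```

Request:
move_arm([
  {"x":0,"y":-0.002,"z":0.02,"ax":0,"ay":0,"az":0},
  {"x":0,"y":0,"z":0.025,"ax":0,"ay":0,"az":0},
  {"x":0,"y":0,"z":0.01,"ax":0,"ay":0,"az":0},
  {"x":0,"y":0,"z":0.005,"ax":0,"ay":0,"az":0},
  {"x":0,"y":0,"z":0,"ax":0,"ay":0,"az":0},
  {"x":0,"y":0,"z":0,"ax":0,"ay":0,"az":0},
  {"x":0,"y":0,"z":0,"ax":0,"ay":0,"az":0},
])

```text
time: 7.92
position: [0.5691, 0.1965, 0.0034]
eef_rot: [[-0.068, 0.998, 0.002], [0.998, 0.068, 0.001], [0.001, 0.002, -1.0]]
ft_force: [-0.2, 0.6, 0.1]
width: 0.0428
```

Request:
move_arm([
  {"x":0,"y":0,"z":0,"ax":0,"ay":0,"az":0},
  {"x":0,"y":0,"z":0,"ax":0,"ay":0,"az":0},
  {"x":0,"y":0,"z":0,"ax":0,"ay":0,"az":0},
  {"x":0,"y":0,"z":0,"ax":0,"ay":0,"az":0},
  {"x":0,"y":0,"z":0,"ax":0,"ay":0,"az":0},
  {"x":0,"y":0,"z":0,"ax":0,"ay":0,"az":0},
  {"x":0,"y":0,"z":0,"ax":0,"ay":0,"az":0},
  {"x":0,"y":0,"z":0,"ax":0,"ay":0,"az":0},
], fingers=0, grip_force=80)

```text
time: 8.58
position: [0.5687, 0.1966, 0.0031]
eef_rot: [[-0.068, 0.998, 0.002], [0.998, 0.068, 0.0], [0.0, 0.002, -1.0]]
ft_force: [-1.7, -0.6, 5.3]
width: 0.0084
```

Request:
move_arm([
  {"x":0,"y":0,"z":0,"ax":0,"ay":0,"az":0},
  {"x":0,"y":0,"z":0,"ax":0,"ay":0,"az":0},
  {"x":0,"y":0,"z":0,"ax":0,"ay":0,"az":0},
  {"x":0,"y":0,"z":0.0025,"ax":0,"ay":0,"az":0},
  {"x":0,"y":0,"z":0,"ax":0,"ay":0,"az":0},
  {"x":0,"y":0,"z":0,"ax":0,"ay":0,"az":0},
  {"x":0,"y":0,"z":0,"ax":0,"ay":0,"az":0},
], fingers=30)

```text
time: 9.17
position: [0.568, 0.1964, -0.0001]
eef_rot: [[-0.068, 0.998, 0.0], [0.998, 0.068, 0.0], [0.0, 0.0, -1.0]]
ft_force: [-2.0, -0.1, 5.8]
width: 0.025
```

Request:
move_arm([
  {"x":0,"y":0,"z":0,"ax":0,"ay":0,"az":0},
  {"x":0,"y":0,"z":0,"ax":0,"ay":0,"az":0},
  {"x":0,"y":0,"z":0,"ax":0,"ay":0,"az":0},
  {"x":0,"y":0,"z":0,"ax":0,"ay":0,"az":0},
  {"x":0,"y":0,"z":0,"ax":0,"ay":0,"az":0},
  {"x":0,"y":0,"z":0,"ax":0,"ay":0,"az":0},
  {"x":0,"y":0,"z":0,"ax":0,"ay":0,"az":0},
], fingers=0, grip_force=50)

```text
time: 9.75
position: [0.5686, 0.1966, 0.0005]
eef_rot: [[-0.068, 0.998, 0.001], [0.998, 0.068, 0.0], [0.0, 0.001, -1.0]]
ft_force: [-2.3, -0.2, 7.0]
width: 0.0099
```

Grip width reads about 10 mm with a firm hold, which is consistent with a 12 mm rod and some pad give. I'll lift and turn to the stand's heading.

Request:
move_arm([
  {"x":0,"y":0,"z":-0.01,"ax":0,"ay":0,"az":0},
  {"x":0,"y":0,"z":-0.025,"ax":0,"ay":0,"az":0},
  {"x":0,"y":0,"z":-0.035,"ax":0,"ay":0,"az":0},
  {"x":0,"y":0,"z":-0.04,"ax":0,"ay":0,"az":-5},
  {"x":0,"y":0,"z":-0.04,"ax":0,"ay":0,"az":-5},
  {"x":0,"y":0,"z":-0.04,"ax":0,"ay":0,"az":-5},
  {"x":0,"y":0,"z":-0.04,"ax":0,"ay":0,"az":-1.8},
  {"x":0,"y":0,"z":-0.02,"ax":0,"ay":0,"az":0},
], grip_force=70)

```text
time: 10.42
position: [0.5694, 0.1968, 0.2553]
eef_rot: [[-0.355, 0.935, 0.007], [0.935, 0.355, 0.002], [-0.0, 0.007, -1.0]]
ft_force: [1.7, 0.2, -0.8]
width: 0.0094
```

Request:
move_arm([
  {"x":-0.02,"y":-0.0147,"z":0,"ax":0,"ay":0,"az":0},
  {"x":-0.03,"y":-0.022,"z":0,"ax":0,"ay":0,"az":0},
  {"x":-0.032,"y":-0.0235,"z":0,"ax":0,"ay":0,"az":0},
  {"x":-0.032,"y":-0.0235,"z":0,"ax":0,"ay":0,"az":0},
  {"x":-0.032,"y":-0.0235,"z":0,"ax":0,"ay":0,"az":0},
  {"x":-0.032,"y":-0.0235,"z":0,"ax":0,"ay":0,"az":0},
  {"x":-0.032,"y":-0.0235,"z":0,"ax":0,"ay":0,"az":0},
  {"x":-0.032,"y":-0.0235,"z":0,"ax":0,"ay":0,"az":0},
])

```text
time: 11.08
position: [0.4856, -0.0943, 0.2489]
eef_rot: [[-0.354, 0.935, -0.001], [0.935, 0.354, 0.0], [0.001, -0.001, -1.0]]
ft_force: [1.1, -0.8, -1.6]
width: 0.0086
```

Request:
move_arm([
  {"x":-0.032,"y":-0.0235,"z":0,"ax":0,"ay":0,"az":0},
  {"x":-0.032,"y":-0.0235,"z":0,"ax":0,"ay":0,"az":0},
  {"x":-0.032,"y":-0.0235,"z":0,"ax":0,"ay":0,"az":0},
  {"x":-0.032,"y":-0.0235,"z":0,"ax":0,"ay":0,"az":0},
  {"x":-0.032,"y":-0.0235,"z":0,"ax":0,"ay":0,"az":0},
  {"x":-0.032,"y":-0.0235,"z":0,"ax":0,"ay":0,"az":0},
  {"x":-0.02,"y":-0.015,"z":0,"ax":0,"ay":0,"az":0},
  {"x":0,"y":0,"z":0,"ax":0,"ay":0,"az":0},
])

```text
time: 11.75
position: [0.414, -0.3506, 0.2487]
eef_rot: [[-0.349, 0.937, -0.002], [0.937, 0.349, -0.002], [-0.001, -0.002, -1.0]]
ft_force: [0.7, 0.2, -1.0]
width: 0.0089
```

```bash
cat > m2.py <<'E'
from h import *
for i in range(4): eyes.camera("wrist")
W=eyes.camera_params("wrist");s=sensors.state();im=eyes.camera("wrist");cv2.imwrite("pics/w6.png",im[...,::-1])
print(s["position"],s["time"],s["eef_rot"].round(3).tolist(),s["ft_force"],s["width"],s["joint_pos"].round(2))
g,m=blobs(im,(50,90,40),(80,255,255),None,30)
y,x=np.where(m);c,r=cv2.minEnclosingCircle(np.c_[x,y].astype(np.float32))
C=onz(W,c,s["position"][2]+.0135);print("ring",c,r,"in tool mm",s["eef_rot"].T@(C-s["position"])*1e3)
b,m=blobs(im,(105,150,60),(125,255,255),None,200);print([(c,a) for c,a in b])
O=np.array([.482,-.2562,.13]);ex=np.array([.354,-.935,0]);ey=np.array([.935,.354,0])
B=[O+a*ex+b*ey+np.array([0,0,.017]) for a,b in ((-.018,-.018),(.018,-.018),(.018,.038),(-.018,.038))]
print("pred boss top",proj(W,B).round(1).tolist())
E
python3 m2.py
```

```text
[ 0.41598255 -0.34536034  0.24877972] 11.95 [[-0.354, 0.935, -0.001], [0.935, 0.354, 0.001], [0.002, -0.0, -1.0]] [ 0.14299939  0.88719721 -2.54343837] 0.009134775320259242 [-0.74 -0.    1.87  0.    1.27 -1.1 ]
ring (252.17234802246094, 132.62022399902344) 74.64270782470703 in tool mm [ 61.94136723  -1.19095607 -13.39702251]
[(array([408.3, 121.8]), [382, 97, 43, 50, 298]), (array([346.8, 119.2]), [340, 98, 15, 46, 493]), (array([318.7, 276.4]), [299, 266, 46, 27, 315])]
pred boss top [[353.8, 95.2], [350.1, 142.8], [418.8, 143.6], [424.9, 97.0]]
```

View pics/w6.png

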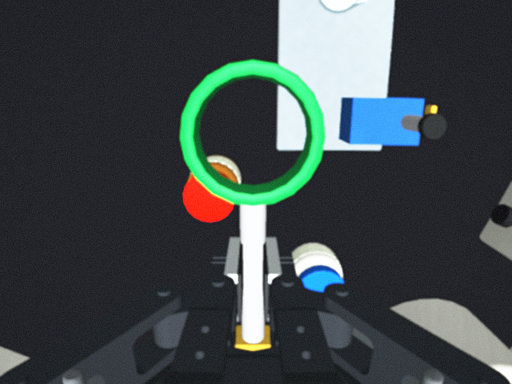

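View 8: the ring is held in line (centre at (252,133)), the boss top face spans about (352,98) to (420,146), and the post cap is at (433,126). I'll refine the boss pose and the held rod's pose from this.

```bash
cat > m3.py <<'E'
from h import *
W=eyes.camera_params("wrist");s=sensors.state();im=cv2.imread("pics/w6.png")[...,::-1].copy()
hsv=cv2.cvtColor(im,cv2.COLOR_RGB2HSV);print("hsv face/side",hsv[120,375],hsv[120,346])
m=cv2.inRange(hsv,(100,150,170),(125,255,255));m[:90]=0;m[160:]=0;m[:,:330]=0
m=cv2.morphologyEx(m,cv2.MORPH_CLOSE,np.ones((5,5)))
y,x=np.where(m)
def line(h,o,ax):   # median edge fit
    p=np.polyfit(h,o,1);return p
cols=range(358,398);top=[np.where(m[:,c])[0].min()-.5 for c in cols];bot=[np.where(m[:,c])[0].max()+.5 for c in cols]
rows=range(104,140);lef=[np.where(m[r])[0].min()-.5 for r in rows]
ex=np.array([.354,-.935,0]);ex/=np.linalg.norm(ex);ey=np.array([-ex[1],ex[0],0]);O=np.array([.482,-.2562,.147])
st=lambda u:((onz(W,u,.147)-O)@np.c_[ex,ey]*1e3).round(2)
for n,u in (("-x edge(exp -18)",(cols,top)),("+x edge(18)",(cols,bot))):
    p=np.polyfit(*u,1);print(n,st((360,np.polyval(p,360))),st((396,np.polyval(p,396))))
p=np.polyfit(rows,lef,1);print("-y edge(-18)",st((np.polyval(p,106),106)),st((np.polyval(p,138),138)))
# plate right/front edges
g=cv2.inRange(hsv,(90,10,120),(125,90,255))
O2=O.copy();O2[2]=.012
for r in (20,40,60,80): 
    c=np.where(g[r,270:420])[0]+270;print("plate row",r,c.min(),c.max(),[((onz(W,(q,r),.012)-O2)@np.c_[ex,ey]*1e3).round(1).tolist() for q in (c.min()-.5,c.max()+.5)])
for c in (300,330):
    r=np.where(g[60:200,c])[0].max()+60.5;print("plate x edge(45)",((onz(W,(c,r),.012)-O2)@np.c_[ex,ey]*1e3).round(1))
# rod in tool
k=im.min(2)>140;T=[]
for r in (210,225,290,305,320,330):
    c=np.where(k[r,236:272])[0]+236
    if len(c): X=onz(W,((c.min()+c.max())/2,r),s["position"][2]+.0075);print(r,c.min(),c.max(),(s["eef_rot"].T@(X-s["position"])*1e3).round(2))
E
python3 m3.py
```

```text
hsv face/side [104 190 253] [110 193 102]
-x edge(exp -18) [-15.64 -12.73] [-17.6   15.23]
+x edge(18) [18.   -9.74] [19.69 19.66]
-y edge(-18) [-10.16 -18.91] [ 14.16 -18.77]
plate row 20 278 393 [[-99.6, -66.6], [-103.0, 64.2]]
plate row 40 278 391 [[-78.6, -66.3], [-81.5, 63.8]]
plate row 60 278 390 [[-57.2, -65.9], [-59.7, 64.6]]
plate row 80 303 388 [[-35.6, -36.7], [-37.5, 64.4]]
plate x edge(45) [ 46.4 -36.4]
plate x edge(45) [46.2  0.4]
210 240 265 [26.27 -1.08 -7.47]
225 240 265 [18.85 -1.08 -7.48]
290 243 262 [-16.51  -1.09  -7.52]
305 242 263 [-25.56  -1.09  -7.53]
320 237 263 [-35.01  -2.4   -7.54]
330 242 263 [-41.56  -1.1   -7.55]
```

Request:
move_arm([
  {"x":0.02,"y":0.0083,"z":0,"ax":0,"ay":0,"az":0},
  {"x":0.03,"y":0.0124,"z":0,"ax":0,"ay":0,"az":0},
  {"x":0.035,"y":0.0145,"z":0,"ax":0,"ay":0,"az":0},
  {"x":0.035,"y":0.0145,"z":0,"ax":0,"ay":0,"az":0},
  {"x":0.035,"y":0.0145,"z":0,"ax":0,"ay":0,"az":0},
  {"x":0.035,"y":0.0145,"z":0,"ax":0,"ay":0,"az":0},
  {"x":0.025,"y":0.0103,"z":0,"ax":0,"ay":0,"az":0},
  {"x":0.01,"y":0.0042,"z":0,"ax":0,"ay":0,"az":0},
])

```text
time: 12.67
position: [0.4232, -0.0984, 0.2494]
eef_rot: [[-0.358, 0.934, 0.0], [0.934, 0.358, 0.002], [0.001, 0.001, -1.0]]
ft_force: [0.0, -0.6, -2.3]
width: 0.009
```

Request:
move_arm([
  {"x":0,"y":0,"z":0.015,"ax":0,"ay":0,"az":0},
  {"x":0,"y":0,"z":0.03,"ax":0,"ay":0,"az":0},
  {"x":0,"y":0,"z":0.03,"ax":0,"ay":0,"az":0},
  {"x":0,"y":0,"z":0.03,"ax":0,"ay":0,"az":0},
  {"x":0,"y":0,"z":0.0213,"ax":0,"ay":0,"az":0},
  {"x":0,"y":0,"z":0,"ax":0,"ay":0,"az":0},
  {"x":0,"y":0,"z":0,"ax":0,"ay":0,"az":0},
  {"x":0,"y":0,"z":0,"ax":0,"ay":0,"az":0},
])

```text
time: 13.33
position: [0.4249, -0.1031, 0.1245]
eef_rot: [[-0.354, 0.935, 0.002], [0.935, 0.354, -0.001], [-0.001, 0.002, -1.0]]
ft_force: [0.9, 0.5, -1.3]
width: 0.0093
```

```bash
cat > m4.py <<'E'
import sys
from h import *
for i in range(2): eyes.camera("side")
ps=[]
for i in range(6): ps.append(sensors.state()["position"]);im=eyes.camera("side")
s=sensors.state();p=np.mean(ps,0)
ex=np.array([.354,-.935,0]);ex/=np.linalg.norm(ex);ey=np.array([-ex[1],ex[0],0]);O=np.array([.482,-.2562,0])
print("t",s["time"],"TCP in stand mm",((p-O)@np.c_[ex,ey]*1e3).round(2),"z",p[2].round(4),"std",np.std(ps,0).round(4))
T=np.c_[-ex,ey,[0,0,-1]]
print("turn to ideal",np.degrees(Ro.from_matrix(s["eef_rot"].T@T).as_rotvec()).round(2),"f",s["ft_force"].round(1),"m",s["moment"].round(2),"w",s["width"].round(4),"q",s["joint_pos"].round(2))
top=eyes.camera("top")
a=cv2.resize(im[200:290,235:335],(500,450),interpolation=2);b=cv2.resize(top[180:240,300:360],(300,300),interpolation=2)
b=np.vstack([b,np.zeros((150,300,3),np.uint8)])
cv2.imwrite("pics/%s.png"%sys.argv[1],np.hstack([a,b])[...,::-1])
E
python3 m4.py v9
```

```text
t 13.7333 TCP in stand mm [-163.07    0.96] z 0.1248 std [0.0004 0.0001 0.0005]Traceback (most recent call last):
  File "m4.py", line 10, in <module>
    print("turn to ideal",np.degrees(Ro.from_matrix(s["eef_rot"].T@T).as_rotvec()).round(2),"f",s["ft_force"].round(1),"m",s["moment"].round(2),"w",s["width"].round(4),"q",s["joint_pos"].round(2))
                                                                                                                                                    ^^^^^^^^^^^^^^^^
AttributeError: 'float' object has no attribute 'round'
```

Request:
move_arm([
  {"x":0,"y":-0.001,"z":0.0022,"ax":0,"ay":0,"az":0},
  {"x":-0.01,"y":0,"z":0,"ax":0,"ay":0,"az":0},
  {"x":-0.014,"y":0,"z":0,"ax":0,"ay":0,"az":0},
  {"x":0,"y":0,"z":0,"ax":0,"ay":0,"az":0},
  {"x":0,"y":0,"z":0,"ax":0,"ay":0,"az":0},
  {"x":0,"y":0,"z":0,"ax":0,"ay":0,"az":0},
])

```text
time: 14.23
position: [0.4314, -0.1263, 0.1207]
eef_rot: [[-0.353, 0.936, -0.001], [0.936, 0.353, 0.0], [0.001, -0.0, -1.0]]
ft_force: [-0.3, -0.9, -1.7]
width: 0.009
```

```bash
sed -i 's/s\["width"\].round(4)/round(s["width"],4)/' m4.py; python3 m4.py v9
```

```text
t 14.6333 TCP in stand mm [-140.07   -1.27] z 0.1208 std [0.     0.0001 0.0001]
turn to ideal [ 0.    0.   -0.01] f [ 0.4  0.8 -2.4] m [0.02 0.   0.02] w 0.0091 q [-0.34 -0.07  2.18  0.    1.03 -0.7 ]
```

View pics/v9.png

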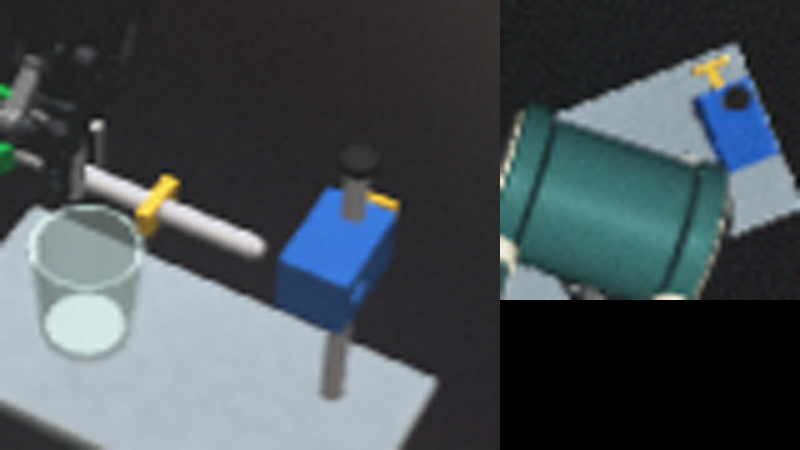

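View 9: the rod is in front of the boss with its tip at about (287.6,249.2) in full side pixels and the bar at about (266.5,241). The beaker is undisturbed. I'll check for pitch and height against the projection.

Run:
```python
from h import *
Q=eyes.camera_params("side");im=eyes.camera("side");s=sensors.state();p=s["position"]
ex=np.array([.354,-.935,0]);ex/=np.linalg.norm(ex)
for dz in (.0055,.0075,.0095):
    X=[p+np.array([0,0,dz])+a*ex for a in (.106,.096,.047,.025)];print(dz,"tip,tip-10,bar,handle",proj(Q,X).round(1).tolist())
k=im.min(2)>135;k[:,:268]=0;k[:,290:]=0;k[:238]=0;k[255:]=0
print([(c,np.where(k[:,c])[0].min(),np.where(k[:,c])[0].max()) for c in range(268,290) if k[:,c].any()])
k=im.min(2)>135
print([(c,np.where(k[228:250,c])[0].min()+228,np.where(k[228:250,c])[0].max()+228) for c in range(252,264) if k[228:250,c].any()])
print("brass",[c for c in blobs(im,(18,90,80),(35,255,255),(255,230,280,255),5)[0]])
```

```text
0.0055 tip,tip-10,bar,handle [[286.5, 250.3], [282.9, 248.8], [265.4, 241.3], [257.7, 238.1]]
0.0075 tip,tip-10,bar,handle [[286.6, 249.8], [282.9, 248.2], [265.4, 240.8], [257.7, 237.5]]
0.0095 tip,tip-10,bar,handle [[286.6, 249.2], [282.9, 247.7], [265.4, 240.2], [257.7, 237.0]]
[(268, np.int64(240), np.int64(254)), (269, np.int64(240), np.int64(254)), (270, np.int64(241), np.int64(254)), (271, np.int64(241), np.int64(254)), (272, np.int64(241), np.int64(254)), (273, np.int64(242), np.int64(245)), (274, np.int64(242), np.int64(245)), (275, np.int64(243), np.int64(246)), (276, np.int64(243), np.int64(246)), (277, np.int64(243), np.int64(247)), (278, np.int64(244), np.int64(247)), (279, np.int64(244), np.int64(247)), (280, np.int64(245), np.int64(248)), (281, np.int64(245), np.int64(248)), (282, np.int64(246), np.int64(249)), (283, np.int64(246), np.int64(249)), (284, np.int64(246), np.int64(249)), (285, np.int64(247), np.int64(250)), (286, np.int64(247), np.int64(250)), (287, np.int64(248), np.int64(249))]
[(252, np.int64(233), np.int64(249)), (253, np.int64(233), np.int64(249)), (254, np.int64(234), np.int64(249)), (255, np.int64(234), np.int64(249)), (256, np.int64(235), np.int64(249)), (257, np.int64(235), np.int64(249)), (258, np.int64(236), np.int64(249)), (259, np.int64(236), np.int64(249)), (260, np.int64(236), np.int64(249)), (261, np.int64(237), np.int64(245)), (262, np.int64(237), np.int64(249)), (263, np.int64(238), np.int64(240))]
brass [(array([265.6, 240.4]), [262, 235, 9, 13, 53])]
```

Request:
move_arm([
  {"x":0,"y":0.001,"z":-0.001,"ax":0,"ay":0,"az":0},
  {"x":-0.005,"y":0,"z":0,"ax":0,"ay":0,"az":0},
  {"x":-0.005,"y":0,"z":0,"ax":0,"ay":0,"az":0},
  {"x":-0.005,"y":0,"z":0,"ax":0,"ay":0,"az":0},
  {"x":-0.004,"y":0,"z":0,"ax":0,"ay":0,"az":0},
  {"x":-0.003,"y":0,"z":0,"ax":0,"ay":0,"az":0},
  {"x":0,"y":0,"z":0,"ax":0,"ay":0,"az":0},
  {"x":0,"y":0,"z":0,"ax":0,"ay":0,"az":0},
])

```text
time: 15.4
position: [0.4401, -0.1462, 0.1218]
eef_rot: [[-0.353, 0.936, -0.0], [0.936, 0.353, 0.0], [0.0, -0.0, -1.0]]
ft_force: [-0.6, -0.6, -1.3]
width: 0.009
```

```bash
python3 m4.py v10
```

```text
t 15.8 TCP in stand mm [-118.09   -0.25] z 0.1218 std [0.     0.     0.0001]
turn to ideal [-0.   -0.   -0.01] f [-0.5 -0.2 -2.4] m [-0.   -0.03  0.02] w 0.0091 q [-0.37 -0.04  2.16  0.    1.03 -0.74]
```

Request:
move_arm([
  {"x":-0.003,"y":0,"z":0,"ax":0,"ay":0,"az":0},
  {"x":-0.003,"y":0,"z":0,"ax":0,"ay":0,"az":0},
  {"x":-0.003,"y":0,"z":0,"ax":0,"ay":0,"az":0},
  {"x":-0.003,"y":0,"z":0,"ax":0,"ay":0,"az":0},
  {"x":0,"y":0,"z":0,"ax":0,"ay":0,"az":0},
])

```text
time: 16.27
position: [0.4447, -0.1579, 0.122]
eef_rot: [[-0.353, 0.936, 0.0], [0.936, 0.353, -0.0], [-0.0, 0.0, -1.0]]
ft_force: [0.0, -0.4, -1.6]
width: 0.0091
```

```bash
python3 m4.py v10
```

```text
t 16.6667 TCP in stand mm [-105.92   -0.24] z 0.1218 std [0.0001 0.0001 0.    ]
turn to ideal [-0.   -0.   -0.02] f [-0.1  0.6 -2.7] m [ 0.01  0.04 -0.01] w 0.009 q [-0.39 -0.03  2.14 -0.    1.03 -0.75]
```

Tip is about 18 mm inside the bore with no contact force. Continuing.

Request:
move_arm([
  {"x":-0.005,"y":0,"z":0,"ax":0,"ay":0,"az":0},
  {"x":-0.005,"y":0,"z":0,"ax":0,"ay":0,"az":0},
  {"x":-0.005,"y":0,"z":0,"ax":0,"ay":0,"az":0},
  {"x":-0.004,"y":0,"z":0,"ax":0,"ay":0,"az":0},
  {"x":0,"y":0,"z":0,"ax":0,"ay":0,"az":0},
])

```text
time: 17.13
position: [0.4516, -0.176, 0.1221]
eef_rot: [[-0.353, 0.936, 0.001], [0.936, 0.353, -0.001], [-0.001, 0.0, -1.0]]
ft_force: [-0.3, -0.2, -1.5]
width: 0.009
```

Request:
move_arm([
  {"x":-0.004,"y":0,"z":0,"ax":0,"ay":0,"az":0},
  {"x":-0.004,"y":0,"z":0,"ax":0,"ay":0,"az":0},
  {"x":-0.002,"y":0,"z":0,"ax":0,"ay":0,"az":0},
  {"x":0,"y":0,"z":0,"ax":0,"ay":0,"az":0},
])

```text
time: 17.47
position: [0.4548, -0.1848, 0.1219]
eef_rot: [[-0.353, 0.936, 0.0], [0.936, 0.353, -0.0], [-0.0, 0.0, -1.0]]
ft_force: [0.9, 0.1, -2.4]
width: 0.0091
```

```bash
python3 m4.py v10
```

```text
t 17.8667 TCP in stand mm [-77.05  -0.22] z 0.1218 std [0.     0.0001 0.    ]
turn to ideal [ 0.    0.   -0.02] f [-0.  -0.7 -1.6] m [ 0.01 -0.02 -0.04] w 0.009 q [-0.44  0.01  2.1   0.    1.03 -0.8 ]
```

Request:
move_arm([
  {"x":-0.002,"y":0,"z":0,"ax":0,"ay":0,"az":0},
  {"x":-0.002,"y":0,"z":0,"ax":0,"ay":0,"az":0},
  {"x":-0.001,"y":0,"z":0,"ax":0,"ay":0,"az":0},
  {"x":0,"y":0,"z":0,"ax":0,"ay":0,"az":0},
])

```text
time: 18.25
position: [0.4566, -0.1893, 0.122]
eef_rot: [[-0.353, 0.935, 0.0], [0.935, 0.353, -0.0], [-0.0, 0.0, -1.0]]
ft_force: [0.5, -1.1, -2.0]
width: 0.0092
```

Request:
move_arm([
  {"x":-0.001,"y":0,"z":0,"ax":0,"ay":0,"az":0},
  {"x":-0.001,"y":0,"z":0,"ax":0,"ay":0,"az":0},
  {"x":0,"y":0,"z":0,"ax":0,"ay":0,"az":0},
])

```text
time: 18.5
position: [0.4571, -0.191, 0.1219]
eef_rot: [[-0.354, 0.935, -0.0], [0.935, 0.354, 0.0], [0.0, -0.0, -1.0]]
ft_force: [0.7, 0.7, -2.3]
width: 0.0088
```

Request:
move_arm([
  {"x":-0.001,"y":0,"z":0,"ax":0,"ay":0,"az":0},
  {"x":0,"y":0,"z":0,"ax":0,"ay":0,"az":0},
])

```text
time: 18.67
position: [0.4571, -0.1911, 0.1217]
eef_rot: [[-0.354, 0.935, -0.001], [0.935, 0.354, 0.002], [0.002, -0.0, -1.0]]
ft_force: [-0.6, 3.1, -2.0]
width: 0.009
```

Request:
move_arm([
  {"x":-0.001,"y":0,"z":0,"ax":0,"ay":0,"az":0},
  {"x":0,"y":0,"z":0,"ax":0,"ay":0,"az":0},
  {"x":0,"y":0,"z":0,"ax":0,"ay":0,"az":0},
])

```text
time: 18.92
position: [0.4571, -0.1912, 0.1215]
eef_rot: [[-0.353, 0.935, -0.002], [0.935, 0.353, 0.003], [0.003, -0.001, -1.0]]
ft_force: [-1.8, 6.5, -0.1]
width: 0.0091
```

Request:
move_arm([
  {"x":-0.001,"y":0,"z":0,"ax":0,"ay":0,"az":0},
  {"x":0,"y":0,"z":0,"ax":0,"ay":0,"az":0},
  {"x":0,"y":0,"z":0,"ax":0,"ay":0,"az":0},
])

```text
time: 19.17
position: [0.457, -0.1912, 0.1214]
eef_rot: [[-0.353, 0.936, -0.003], [0.935, 0.353, 0.005], [0.005, -0.001, -1.0]]
ft_force: [-2.3, 8.3, 1.0]
width: 0.0089
```

```bash
python3 m4.py v10
```

```text
t 19.5667 TCP in stand mm [-69.65  -0.35] z 0.1214 std [0. 0. 0.]
turn to ideal [-0.05 -0.31 -0.05] f [-3.3 10.   1.3] m [1.38 0.31 0.04] w 0.0086 q [-0.45  0.02  2.09  0.    1.03 -0.81]
```

View pics/v10.png

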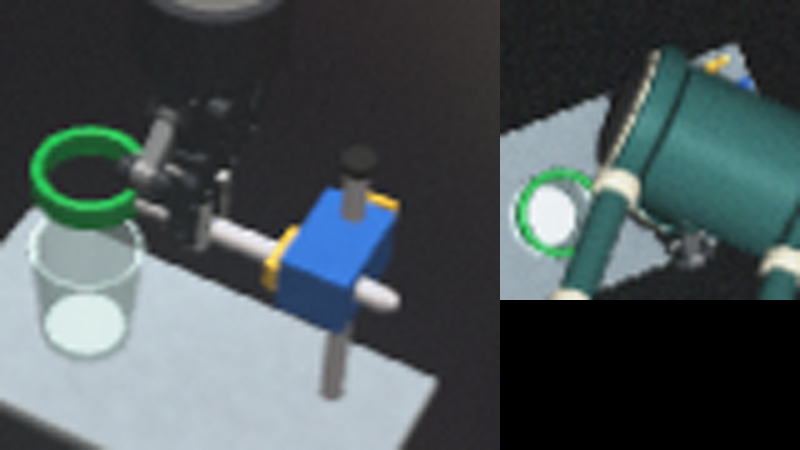

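View 10: the bar is against the boss, the tip protrudes on the far side, the ring is over the beaker, and push force is about 10 N with TCP at x = -69.65 mm (expected about -70). I'll lower gently toward the bore's play before release so it doesn't drop.

Request:
move_arm([
  {"x":0,"y":0,"z":0.0012,"ax":0,"ay":-0.9,"az":0},
  {"x":0,"y":0,"z":0.001,"ax":0,"ay":-0.8,"az":0},
  {"x":0,"y":0,"z":0,"ax":0,"ay":0,"az":0},
  {"x":0,"y":0,"z":0,"ax":0,"ay":0,"az":0},
])

```text
time: 19.95
position: [0.4569, -0.1913, 0.1192]
eef_rot: [[-0.354, 0.935, 0.008], [0.935, 0.354, -0.024], [-0.025, -0.001, -1.0]]
ft_force: [-1.5, 9.5, 0.5]
width: 0.0088
```

Request:
move_arm([
  {"x":0,"y":0,"z":0.001,"ax":0,"ay":-0.8,"az":0},
  {"x":0,"y":0,"z":0.0005,"ax":0,"ay":-0.4,"az":0},
  {"x":0,"y":0,"z":0,"ax":0,"ay":0,"az":0},
  {"x":0,"y":0,"z":0,"ax":0,"ay":0,"az":0},
])

```text
time: 20.28
position: [0.457, -0.1914, 0.1179]
eef_rot: [[-0.353, 0.935, 0.015], [0.934, 0.354, -0.043], [-0.046, -0.001, -0.999]]
ft_force: [-3.1, 9.5, 1.9]
width: 0.0087
```

Request:
move_arm([
  {"x":0,"y":0,"z":0,"ax":0,"ay":0,"az":0},
  {"x":0,"y":0,"z":0,"ax":0,"ay":0,"az":0},
  {"x":0,"y":0,"z":0,"ax":0,"ay":0,"az":0},
  {"x":0,"y":0,"z":0,"ax":0,"ay":0,"az":0},
  {"x":0,"y":0,"z":0,"ax":0,"ay":0,"az":0},
], fingers=40)

```text
time: 20.7
position: [0.4585, -0.1942, 0.1185]
eef_rot: [[-0.353, 0.935, 0.019], [0.934, 0.354, -0.048], [-0.051, 0.001, -0.999]]
ft_force: [0.5, 0.1, 0.2]
width: 0.0341
```

Request:
move_arm([
  {"x":0,"y":0,"z":-0.01,"ax":0,"ay":0,"az":0},
  {"x":0,"y":0,"z":-0.02,"ax":0,"ay":0,"az":0},
  {"x":0.01,"y":0,"z":-0.03,"ax":0,"ay":0,"az":0},
  {"x":0.01,"y":0,"z":-0.035,"ax":0,"ay":0,"az":0},
  {"x":0.01,"y":0,"z":-0.035,"ax":0,"ay":0,"az":0},
  {"x":0.03,"y":0,"z":-0.02,"ax":0,"ay":0,"az":0},
  {"x":0.03,"y":0,"z":0,"ax":0,"ay":0,"az":0},
  {"x":0.03,"y":0,"z":0,"ax":0,"ay":0,"az":0},
])

```text
time: 21.37
position: [0.4141, -0.0742, 0.2654]
eef_rot: [[-0.352, 0.936, 0.024], [0.935, 0.352, -0.048], [-0.054, 0.005, -0.999]]
ft_force: [0.7, 0.2, -0.9]
width: 0.0341
```

Request:
move_arm([
  {"x":0.03,"y":0,"z":0,"ax":0,"ay":0,"az":0},
  {"x":0.04,"y":0,"z":0,"ax":0,"ay":0,"az":0},
  {"x":0.04,"y":0,"z":0,"ax":0,"ay":0,"az":0},
  {"x":0.04,"y":0,"z":0,"ax":0,"ay":0,"az":0},
  {"x":0.04,"y":0,"z":0,"ax":0,"ay":0,"az":0},
  {"x":0.02,"y":0,"z":0,"ax":0,"ay":0,"az":0},
  {"x":0,"y":0,"z":0,"ax":0,"ay":0,"az":0},
])

```text
time: 21.95
position: [0.3375, 0.1246, 0.2519]
eef_rot: [[-0.358, 0.934, 0.019], [0.932, 0.358, -0.045], [-0.049, 0.001, -0.999]]
ft_force: [0.7, -0.1, -0.0]
width: 0.034
```

```bash
python3 m4.py v11
python3 - <<'E'
from h import *
Q=eyes.camera_params("side");P=eyes.camera_params("top");im=eyes.camera("side");t=eyes.camera("top")
cv2.imwrite("pics/s11.png",im[...,::-1]);cv2.imwrite("pics/t11.png",t[...,::-1])
for n,i,p,roi in (("side",im,Q,(225,200,300,270)),("top",t,P,(285,190,365,255))):
    b,m=blobs(i,(50,90,40),(80,255,255),roi,10);y,x=np.where(m)
    if len(x): 
        c=((x.min()+x.max())/2,(y.min()+y.max())/2);print(n,"ring",c,onz(p,c,.122))
    print(n,"brass",[(c.tolist(),a) for c,a in blobs(i,(18,90,80),(35,255,255),roi if n=="top" else (270,230,320,270),3)[0]])
O=np.array([.482,-.2562,.13]);ex=np.array([.354,-.935,0])
print("pred ring center stand",O-.131*ex+[0,0,-.009],"pred bar px side",proj(Q,[O-.022*ex]),"top",proj(P,[O-.022*ex]),"pred ring px side",proj(Q,[O-.131*ex-[0,0,.009]]),"top",proj(P,[O-.131*ex-[0,0,.009]]))
E
```

```text
t 22.35 TCP in stand mm [-4.0341e+02  1.2000e-01] z 0.2518 std [0.0002 0.0005 0.0002]
turn to ideal [-0.01  2.91 -0.15] f [ 0.5  1.6 -0.8] m [-0.02  0.04  0.04] w 0.0345 q [ 0.32 -0.38  2.18 -0.05  1.34 -0.03]
side ring (np.float64(252.5), np.float64(237.5)) [ 0.43395945 -0.13604652  0.122     ]
side brass [([311.1, 239.6], [308, 238, 7, 4, 15]), ([289.4, 251.4], [287, 245, 7, 13, 35])]
top ring (np.float64(311.5), np.float64(222.5)) [ 0.43384922 -0.13316311  0.122     ]
top brass [([341.9, 193.7], [339, 191, 6, 6, 19]), ([341.5, 210.1], [339, 206, 6, 9, 23])]
pred ring center stand [ 0.435626 -0.133715  0.121   ] pred bar px side [[291.23675562 250.92032739]] top [[341.6942843  209.99556743]] pred ring px side [[252.42519876 236.96100401]] top [[311.62432618 221.97664422]]
```

View pics/v11.png

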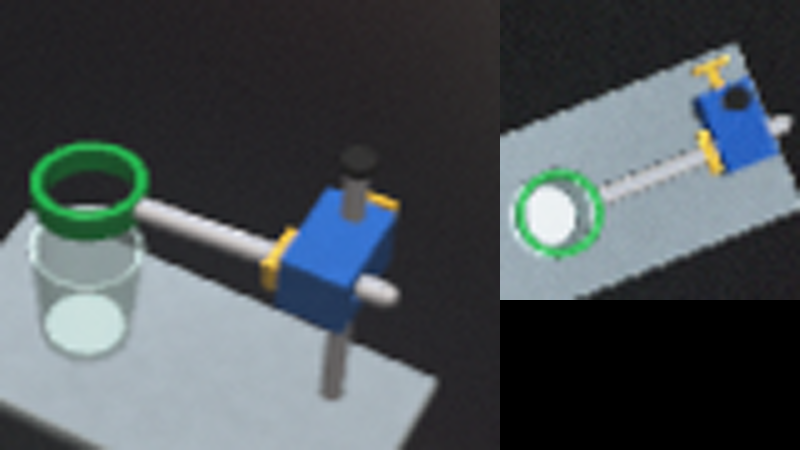

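Run:
```python
import cv2,numpy as np
from h import *
for f in ("v10","v11"):
    i=cv2.imread(f"pics/{f}.png")[...,::-1].copy(); print(f,[(c,a) for c,a in blobs(i,(18,90,80),(35,255,255),(240,210,310,310),40)[0]])
    k=i.min(2)>110;k[:,:355]=0;k[:,410:]=0;k[:270]=0;k[325:]=0;y,x=np.where(k);print("tip max",x.max(),y.mean())
print(robot.sign_off())
```

```text
v10 [(array([276. , 257.9]), [261, 224, 37, 67, 756])]
tip max 399 293.46049896049897
v11 [(array([274.9, 257.9]), [260, 226, 36, 64, 809])]
tip max 397 289.0394736842105
the job is handed in; nothing more can be done
None
```

The ring support is fitted to the stand, with the brass bar against the boss and the ring over the beaker. The job was handed in at about 22.6 s of the 54 s allowed.

I pulled the support out from under the riser by its plain end, let go, and took it again at mid-handle. I then passed the rod through the boss from the beaker side until the bar met the boss. The push force was about 10 N, with the gripper at -69.65 mm along the hole against about -70 expected. I lowered the rod gently into the play of the hole, released it and backed the arm clear.

**Ring over beaker:** after release, the top and side pictures put the ring centre within about 3 mm of its planned place over the beaker.

**Bar and tip:** the bar and protruding tip sat where they were under the push, within about 0.4 px of the unscaled side picture (roughly 1 mm). A gap smaller than that could not be seen.

**Beaker and stand:** the beaker and stand looked unmoved in the last pictures. I did not measure the other objects again.

**Tilt:** the ring is not perfectly level. It droops a few degrees (about 3 to 4 by estimate, not measured), because the 12 mm rod sits loosely in the 14.5 mm hole.

**Other disagreements:**
- The grip width read 9 to 10 mm on the 12 mm rod; I put this down to give in the pads.
- The first set of moves was refused for missing keys and was sent again.

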